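# Clamp a glue block in the jig with the swing strap and cam lever

## Robot

A 6-joint arm with a two-finger parallel gripper is mounted at the origin on the work surface. World frame = base frame: x ahead of the robot, y to its left, z up, the work surface at z = 0. Lengths are in m, angles in rad, forces in N, time in s.
With the tool pointing down it reaches from about 0.25 to 0.725 m from the base axis. Payload 9.7 kg.
Tool frame: the origin (TCP) lies at the very end of the fingers, on their centre line; the grasp point (between the pads) lies 19 mm behind it (hold_point_z is the distance from the TCP to the grasp point, in m); z points along the fingers, y is the line along which they close (so a half turn about z gives the same grasp; the last joint's range is limited). The gripper opens to 85 mm and grips with 20 to 120 N. Pads are 22 mm wide; open, the fingers measure 114 mm over their backs; the gripper's body (76 mm by 85 mm) begins 54 mm behind the grasp point. The pads swing forward as they close: fully open they stand 13 mm farther back than shut.
Start: joints at [-1.211, 0.087, 0.176, 1.66, 0, 1.571], TCP at [0.194, -0.515, 0.231] pointing down, gripper open.
Joint ranges: [-3.13, 3.13], [-0.85, 1.81], [-1.15, 1.24], [-2.2, 2.28], [-1.44, 1.52], [-3.14, 3.14]. Speed limits (rad/s): [2.22, 2.22, 2.57, 3.14, 3.14, 3.14].

## Interface

Orientations are given as a rotation vector (axis times angle).
In Python, from plant import read_state, capture, get_calibration, close_job, hold_point_z gives the robot as it stands. The module is installed in compiled form; this text tells all that it offers.
- The arm moves only by the tool jog_arm, never from a script. Its argument "deltas" is a list of rows, each a list of 6 numbers: the shift along the tool's x, y, z normalised to -1 to 1, where 1 is 0.25 m, then the turn, a rotation vector about the tool's x, y, z normalised to -1 to 1, where 1 is 90 degrees. In form: [[dx, dy, dz, ax, ay, az], ...]. A call has exactly 10 rows; each row is the pose to reach, as a shift and turn from the pose commanded when the call began, along the tool's axes at that moment; what a row does not reach only later rows make up. A row lasts 1/12 s, in which the tool goes at most 41.7 mm and 7.16 degrees, less where a joint would pass 70% of its speed; a pose out of reach is approached as far as the arm can. A call with a number of a shift or a turn outside -1 to 1 is refused whole. A call with a gripper value outside its range is refused whole. "hand" is the opening, from 0 (shut) to 1 (fully open), set as the call begins (left out, the last holds). The fingers move at their own pace and stop on an object; "newtons" is the grip in N (left out, the last holds). Time passes only in rows, so rows that repeat a pose let the fingers close, or fill a call up. It gives the time, the measured TCP pose, the force, the opening and the grip force at its end, in the units of the state.
- read_state(): the state, without advancing time (a new reading comes with each control period).
- capture(name): name is "scene" or "side" or "wrist"; returns (picture, depth): 480x640x3 uint8, red, green, blue; 480x640 float32, m along the optical axis (not along the pixel's ray), 0 where there is no reading.
- get_calibration(name): a dict with "fovy" (degrees; the focal length in pixels is half the picture's height over the tangent of half this angle, whatever the lens; pixels are square), "cx", "cy" (the principal point, pixels), "origin" and "attitude" of the camera in the world. Camera axes: x right, y down, z forward; pixel columns grow to the right and rows downward; lengths in m; the calibration is good to about 2 mm. A picture is of the moment at which its call begins: read the wrist's pose just before it. get_calibration takes no time and is no camera call; for the wrist camera it gives the pose at the moment of the call.
- close_job(): hands the job in; it is judged then, once.
The state is a dict: "t": time; "qpos": joint angles; "joint_velocities": joint speeds; "joint_efforts": joint torques, N m; "tcp_pos": TCP position; "tcp_rot": TCP orientation; "ft_force": force on the tool from outside, world axes, zero at the start; "ft_torque": the same for the moment, N m; "gripper_width": opening from 0.0 (shut) to 1.0 (fully open); "grip_force": force on a finger pad.
Only numpy, scipy, OpenCV 4.12 (cv2) and the standard library are available. Lean on these libraries where they do the work, as an engineer would, in place of code of your own. Each camera call takes 0.05 s, during which the arm holds its last target. There are 200 camera calls.

## Task

Clamp the white block that lies on the white panel in the plywood gluing jig: with the back of a finger swing the steel clamp strap over the block until it meets its stop, then push the black cam lever over the strap's post fully down. Work by pushing only: pick nothing up, do not shift the block or the panel, and leave the other things on the bench where they are.

Things in the scene. Friction and masses are not known exactly. Their poses are not given: they have to be found in the camera images.
- jig: Plywood jig board fixed to the bench, 230 (x) x 260 (y) x 18 mm thick; origin under its centre, on the bench top. Fences 8 mm high on it surround the panel. A steel post (26 mm across) stands at x = 0, y = +90 mm of this frame on a 60 x 56 x 6 mm foot plate and carries the clamp strap.
- strap (a joint): Swing of the clamp strap about the post's vertical axis, rad: 0 = against its stop, lying over the block and pointing along the jig's -y; positive = swung aside, clockwise seen from above, so that at 1.57 it points along the jig's -x. Stop at 1.75 on the other end. Friction holds it where it is left; about 1 to 2 N near its free end move it sideways.
- strap_pivot (a point): Point on the post's axis at mid-height of the strap, 81 mm above the bench. The strap is a level steel bar, 28 mm wide, 14 mm thick (74 to 88 mm above the bench), reaching from 18 mm behind this point to 137 mm ahead of it. The strap itself never goes up or down. Two cheeks 36 mm apart overall stand on it over the post up to 109 mm and carry the lever.
- strap_end (a point): Middle of the strap's free end, 137 mm from the pivot, 81 mm above the bench. 17 mm short of it a spindle (10 mm across) passes through the strap, its top 93 to 104 mm above the bench.
- pad: Round rubber pad under the strap, 26 mm across, 120 mm from the pivot; origin at the centre of its underside. Lowered by the cam lever: with the lever up it hangs 4 to 9 mm above the block's top, with the lever fully down it presses the block with about 10 N (sprung).
- lever (a joint): Angle of the cam lever above level, rad: 0 = fully down, level, against its stop; starts raised at 0.65 to 0.95 (most 1.05). It leans away from the strap's free end, turns with the strap and moves only in the strap's vertical plane. Friction holds it where it is left; about 4 to 7 N pressed on it 60 mm from the hinge push it down, also against the pad's spring at the bottom.
- lever_hinge (a point): Middle of the cam lever's level hinge pin, on the post's axis, 100 mm above the bench.
- lever_end (a point): Middle of the lever's free end, 114 mm from its hinge. The lever is a flat bar in line with the strap on the side opposite to the strap's free end: first 14 mm wide and 8 mm thick, from 42 mm on a black plastic grip 22 mm wide and 12 mm thick. When down, its grip's top is 106 mm above the bench, with free space beneath it.
- cleat: The white block to be clamped, 60 (x) x 40 (y) x 20 mm, loose on the panel; origin at the centre of its underside, 30 mm above the bench; its top is 50 mm above the bench.
- panel: White panel 150 (x) x 80 (y) x 12 mm, loose between the fences on the jig board; origin at the centre of its underside, 18 mm above the bench.
- spare_block: Bystander: white offcut 40 x 26 x 20 mm lying on the jig board beyond the post; origin under its centre.
- spare_strip: Bystander: light wood strip 70 (x) x 22 (y) x 16 mm lying on the jig board along its -y edge; origin under its centre.
- glue: Bystander: glue bottle 56 mm across, 150 mm high, on the bench to the left; origin under its centre.
- screwdriver: Bystander: screwdriver lying on the bench at the left near the robot.
- jar: Bystander: glass jar 64 mm across, 70 mm high, on the bench to the right; origin under its centre.
- spare_clamp: Bystander: loose toggle clamp about 190 mm long and 47 mm high, lying on the bench to the right.
- tape: Bystander: roll of tape, 90 mm across, 24 mm high, lying on the bench to the left; origin under its centre.
Mind the look-alikes: they are no part of the job. Leave any pink or purple look-alike of the cleat alone.

How it is judged:
By the outcome, as a careful person would: the job done as asked, in the order asked, and still so for the second after the job is handed in, with the robot touching nothing.
It also fails if it takes over 48 s, if anything falls off the work surface, if the arm or the gripper's body presses on something with over 40 N, if the wrist force passes 120 N, or if a joint passes its speed limit or range.

## Working session

There is one attempt and no reset: what is moved stays moved. The work goes in short steps, Python scripts to look and compute and a tool call to move; the robot and the scene stay as the last step left them, time stands still between calls to the robot, and variables do not carry over. Pictures are saved under pics/ and viewed, at most 10 in all, crops included, and the job is handed in when it is done.

Besides the shell and the picture viewer there is one more tool, called after "Emit:" in YAML: its name, and indented under it one key for each argument. jog_arm: Moves the arm, as the interface text tells. Its arguments: {"type":"object","properties":{"deltas":{"type":"array"},"hand":{"type":"number"},"newtons":{"type":"number"}},"required":["deltas"]}

```bash
mkdir -p pics; cat > h.py <<'E'
import numpy as np, cv2
from plant import *
from scipy.spatial.transform import Rotation as R
def cam(n):
    c=get_calibration(n); A=np.array(c["attitude"],float)
    if A.shape!=(3,3): A=R.from_rotvec(A).as_matrix() if A.size==3 else R.from_quat(A).as_matrix()
    f=240/np.tan(np.radians(c["fovy"])/2); return np.array(c["origin"]),A,f,c["cx"],c["cy"]
def ray(n,u,v,z,C=None):
    o,A,f,cx,cy=C or cam(n); d=A@np.array([(u-cx)/f,(v-cy)/f,1]); return o+d*(z-o[2])/d[2]
def cloud(n,D):
    o,A,f,cx,cy=cam(n); v,u=np.mgrid[:480,:640]
    return o+(np.stack([(u-cx)/f,(v-cy)/f,np.ones_like(D)],-1)*D[...,None])@A.T
def proj(n,p):
    o,A,f,cx,cy=cam(n); q=A.T@(np.array(p)-o); return q[0]/q[2]*f+cx,q[1]/q[2]*f+cy
E
python3 - <<'E'
from h import *
print(get_calibration("scene"),get_calibration("side"),hold_point_z)
for n in("scene","side"):
    p,d=capture(n); cv2.imwrite(f"pics/{n}0.png",p[...,::-1]); np.save(f"{n}0.npy",d)
print(read_state())
E
```

```text
{'fovy': 53.7218495842579, 'cx': 318.7187332992011, 'cy': 239.77193373269287, 'origin': array([ 1.28173231, -0.18509514,  0.75783107]), 'attitude': array([-1.8289459 , -1.47579849,  0.69245355])} {'fovy': 54.7896478688872, 'cx': 318.4023855407617, 'cy': 241.25572243108095, 'origin': array([0.07227357, 0.97101025, 0.7748542 ]), 'attitude': array([-0.52839645,  2.54976539, -1.41528683])} 0.0187
{'t': 0.1, 'qpos': array([-1.21101327e+00,  8.74304786e-02,  1.75226981e-01,  1.65978362e+00,
        1.09646264e-05,  1.57079077e+00]), 'joint_velocities': array([-0.0002125 , -0.00264992,  0.0022427 , -0.00017095, -0.00162942,
        0.00024227]), 'joint_efforts': array([-9.59255121e-04, -5.21561086e+01,  4.65654337e+01,  1.61043619e-02,
       -5.02758940e-05, -3.12117734e-06]), 'tcp_pos': array([ 0.19357446, -0.51460442,  0.23064697]), 'tcp_rot': array([-3.08974093e+00, -5.61901317e-01,  3.17604119e-04]), 'ft_force': array([ 0.2693564 ,  0.89536955, -0.29766238]), 'ft_torque': array([ 0.01751995,  0.02957978, -0.01018819]), 'grip_force': 0.0, 'gripper_width': 0.999360234812965}
```

View pics/scene0.png

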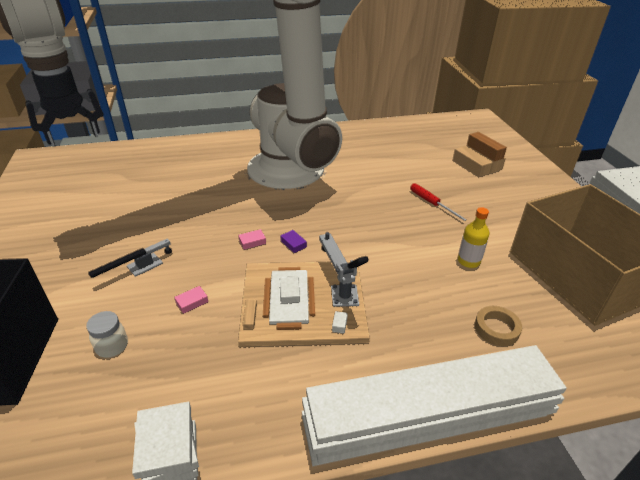

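View pics/side0.png

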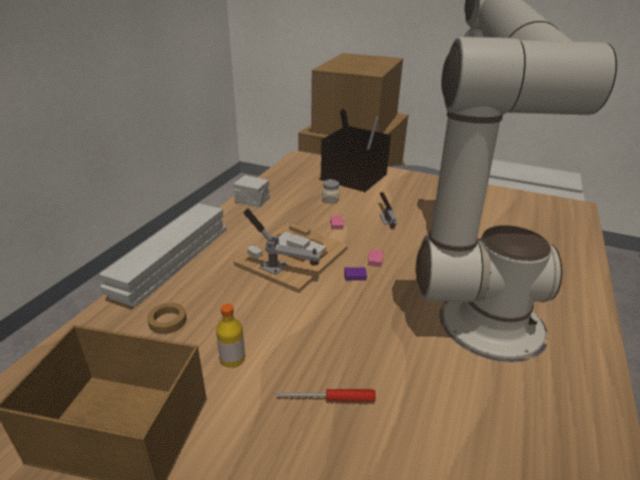

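The scene picture shows the jig board around (305,303) with its panel, and the white cleat at (290,288). The post is near (345,290), with the strap swung aside towards the robot, its end near (326,240), and the black lever grip at (357,263). Candidates for the block:
- White cleat on the panel (290,288), my choice.
- White offcut beyond the post (340,322).
- Pink blocks (252,239) and (191,299).
- Purple block (293,241).

Next I'll crop close in on the choice and measure.

```bash
python3 - <<'E'
from h import *
a=cv2.imread("pics/scene0.png")[220:355,225:385]; b=cv2.imread("pics/side0.png")[195:300,225:365]
a=cv2.resize(a,(800,675),interpolation=2)[:600]; cv2.imwrite("pics/c1.png",cv2.resize(a,(800,600)) if 0 else a)
d=np.load("scene0.npy");P=cloud("scene",d)
for z0,z1 in((.014,.022),(.026,.034),(.046,.054),(.084,.092),(.1,.2)):
    m=(P[...,2]>z0)&(P[...,2]<z1); m[:220]=0;m[345:]=0;m[:,:235]=0;m[:,375:]=0
    q=P[m]; 
    if len(q)>5:
        uv=np.argwhere(m)[:,::-1]
        r=cv2.minAreaRect((q[:,:2]*1000).astype(np.float32)); print(z0,len(q),q.mean(0).round(3),r, uv.min(0),uv.max(0))
E
```

```text
0.014 5745 [ 0.58  -0.064  0.019] ((511.5150146484375, -59.10707092285156), (288.41949462890625, 359.9747009277344), 79.97111511230469) [238 229] [369 343]
0.026 2185 [ 0.587 -0.084  0.03 ] ((580.7333984375, -57.528411865234375), (236.90444946289062, 184.17962646484375), 75.04656219482422) [243 267] [358 330]
0.046 440 [ 0.574 -0.074  0.05 ] ((572.020751953125, -31.036903381347656), (148.07806396484375, 62.52580261230469), 86.82926940917969) [280 276] [350 298]
0.084 488 [0.531 0.025 0.089] ((534.2896728515625, 24.259052276611328), (155.4569549560547, 33.454830169677734), 7.056396007537842) [319 233] [355 280]
0.1 303 [0.619 0.03  0.139] ((569.3429565429688, 25.753347396850586), (199.98757934570312, 38.94638442993164), 11.154455184936523) [325 232] [367 273]
```

View pics/c1.png

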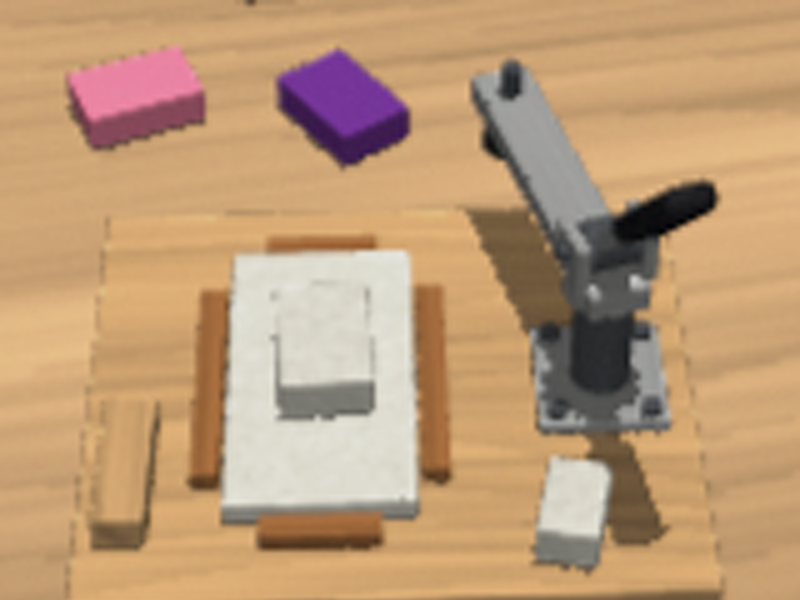

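```bash
python3 - <<'E'
from h import *
s=lambda x,y:(225+x/5,220+y/5)
C=cam("scene")
for n,u,v,z in(("jigTL",108,215,.018),("jigBR",722,580,.018),("jigB",300,590,.018),("jigL",72,560,.018),
 ("panTL",235,255,.03),("panTR",410,252,.03),("panBR",418,503,.03),("panBL",222,507,.03),
 ("clTL",277,287,.05),("clTR",368,285,.05),("clBR",374,380,.05),("clBL",278,384,.05),
 ("stL",473,83,.088),("stR",545,70,.088),("spindletop",512,65,.098),
 ("footBL",543,425,.024),("footBR",668,420,.024),("footTL",535,330,.024),("footTR",655,325,.024)):
    print(n,ray("scene",*s(u,v),z,C).round(4))
# strap via grey top points, colour-free depth band; lever via black
p=cv2.imread("pics/scene0.png");P=cloud("scene",np.load("scene0.npy"))
hsv=cv2.cvtColor(p,cv2.COLOR_BGR2HSV); z=P[...,2]
box=np.zeros(z.shape,bool);box[225:300,315:375]=1
m=box&(z>.082)&(z<.094)&(P[...,0]<.62)&(P[...,0]>.44)
r=cv2.minAreaRect((P[m][:,:2]*1000).astype(np.float32));print("strap",m.sum(),r)
m=box&(z>.108)&(z<.21)&(hsv[...,2]<60)&(P[...,0]>.56)
q=P[m];print("lever",m.sum(),q[q[:,2].argsort()][[0,len(q)//4,len(q)//2,3*len(q)//4,-1]].round(3))
P2=cloud("side",np.load("side0.npy"));p2=cv2.imread("pics/side0.png")
m=np.zeros(z.shape,bool);m[200:285,235:330]=1
m&=(P2[...,2]>.108)&(P2[...,2]<.22)&(p2.max(-1)<70);q=P2[m];print("lever side",m.sum(),q[q[:,2].argsort()][::max(1,len(q)//6)].round(3))
st=read_state();print(R.from_rotvec(st["tcp_rot"]).as_matrix().round(3))
E
```

```text
jigTL [ 0.4403 -0.1631  0.018 ]
jigBR [0.7077 0.0533 0.018 ]
jigB [ 0.6779 -0.1114  0.018 ]
jigL [ 0.644 -0.198  0.018]
panTL [ 0.4927 -0.1103  0.03  ]
panTR [ 0.5069 -0.0326  0.03  ]
panBR [ 0.6537 -0.0589  0.03  ]
panBL [ 0.6394 -0.1364  0.03  ]
clTL [ 0.5382 -0.0975  0.05  ]
clTR [ 0.5451 -0.0588  0.05  ]
clBR [ 0.6016 -0.0668  0.05  ]
clBL [ 0.5957 -0.106   0.05  ]
stL [0.4639 0.0054 0.088 ]
stR [0.4613 0.0397 0.088 ]
spindletop [0.467  0.0227 0.098 ]
footBL [0.6171 0.0022 0.024 ]
footBR [0.6253 0.0546 0.024 ]
footTL [0.5613 0.0124 0.024 ]
footTR [0.5691 0.065  0.024 ]
strap 530 ((534.2666015625, 24.019678115844727), (155.67637634277344, 35.88102722167969), 7.791943550109863)
lever 132 [[0.602 0.048 0.11 ]
 [0.64  0.027 0.153]
 [0.657 0.029 0.175]
 [0.667 0.033 0.185]
 [0.664 0.043 0.19 ]]
lever side 144 [[0.584 0.032 0.109]
 [0.624 0.051 0.144]
 [0.639 0.045 0.153]
 [0.635 0.039 0.163]
 [0.645 0.049 0.171]
 [0.655 0.039 0.179]]
[[ 0.936  0.352 -0.   ]
 [ 0.352 -0.936  0.001]
 [ 0.    -0.001 -1.   ]]
```

Measured: the post and pivot are at (0.593, 0.034), jig yaw about -10°, strap pointing at about 185° (its closed direction is 260°), and the lever about 0.85 rad up. The closed pad position (0.572, -0.085) agrees with the cleat centre (0.570, -0.082). Next I'll shut the fingers and go over.

Emit:
jog_arm:
  deltas:
    - [0.06,-0.06,0,0,0,0.02]
    - [0.18,-0.17,0,0,0,0.05]
    - [0.3,-0.29,0,0,0,0.08]
    - [0.41,-0.4,0,0,0,0.1]
    - [0.53,-0.51,0,0,0,0.12]
    - [0.64,-0.62,0,0,0,0.14]
    - [0.75,-0.72,0,0,0,0.16]
    - [0.85,-0.82,0,0,0,0.17]
    - [0.93,-0.89,0,0,0,0.17]
    - [0.96,-0.92,0,0,0,0.17]
  hand: 0
  newtons: 40

```text
t: 0.93
tcp_pos: [0.3382, -0.2124, 0.2313]
tcp_rot: [-3.138, -0.149, -0.001]
ft_force: [-0.4, -1.5, -0.4]
gripper_width: -0.001
grip_force: 0.0
```

```bash
python3 - <<'E'
from h import *
s=read_state();M=R.from_rotvec(s["tcp_rot"]).as_matrix();print(s["t"],s["qpos"].round(3),s["tcp_pos"].round(4),M.round(3))
d=np.array([.483,.084,.231])-s["tcp_pos"];print(M.T@d/.25)
E
```

```text
0.9333 [-5.610e-01 -2.700e-01 -1.540e-01  1.686e+00  1.000e-03  2.485e+00] [ 0.3382 -0.2124  0.2313] [[ 0.995  0.095  0.   ]
 [ 0.095 -0.995  0.   ]
 [ 0.    -0.    -1.   ]]
[ 0.68923923 -1.12514836  0.00189617]
```

Emit:
jog_arm:
  deltas:
    - [0.06,-0.1,0,0,0,-0.07]
    - [0.13,-0.2,0,0,0,-0.14]
    - [0.2,-0.32,0,0,0,-0.21]
    - [0.27,-0.43,0,0,0,-0.28]
    - [0.34,-0.54,0,0,0,-0.35]
    - [0.41,-0.65,0,0,0,-0.42]
    - [0.48,-0.76,0,0,0,-0.49]
    - [0.55,-0.86,0,0,0,-0.56]
    - [0.62,-0.95,0,0,0,-0.63]
    - [0.66,-1.0,0,0,0,-0.7]

```text
t: 1.77
tcp_pos: [0.4793, 0.0516, 0.2306]
tcp_rot: [-2.593, -1.773, 0.001]
ft_force: [0.1, 0.0, 0.1]
gripper_width: -0.0
grip_force: 0.0
```

Emit:
jog_arm:
  deltas:
    - [0,0,0,0,0,-0.07]
    - [0,0,0,0,0,-0.14]
    - [0,0,0,0,0,-0.21]
    - [0,0,0,0,0,-0.28]
    - [0,0,0,0,0,-0.35]
    - [0,0,0,0,0,-0.42]
    - [0,0,0,0,0,-0.49]
    - [0,0,0,0,0,-0.56]
    - [0,0,0,0,0,-0.63]
    - [0,0,0,0,0,-0.7]

```text
t: 2.6
tcp_pos: [0.4783, 0.0492, 0.2309]
tcp_rot: [-1.287, -2.865, 0.001]
ft_force: [-1.0, -0.3, 0.1]
gripper_width: -0.001
grip_force: 0.0
```

```bash
python3 - <<'E'
from h import *
s=read_state();M=R.from_rotvec(s["tcp_rot"]).as_matrix();print(s["t"],s["qpos"].round(3),s["tcp_pos"].round(4),M.round(3))
d=np.array([.483,.084,.231])-s["tcp_pos"];print(M.T@d/.25, "yaw y",np.degrees(np.arctan2(M[1,1],M[0,1])))
p,_=capture("scene");cv2.imwrite("pics/s2.png",cv2.resize(p[150:330,240:440,::-1],(660,594)))
E
```

```text
2.6 [ 0.102 -0.078  0.01   1.659 -0.     0.947] [0.4783 0.0492 0.2309] [[-0.664  0.747 -0.001]
 [ 0.747  0.664 -0.   ]
 [ 0.    -0.001 -1.   ]]
[ 0.09157119  0.10664197 -0.00030428] yaw y 41.62735787394112
```

View pics/s2.png

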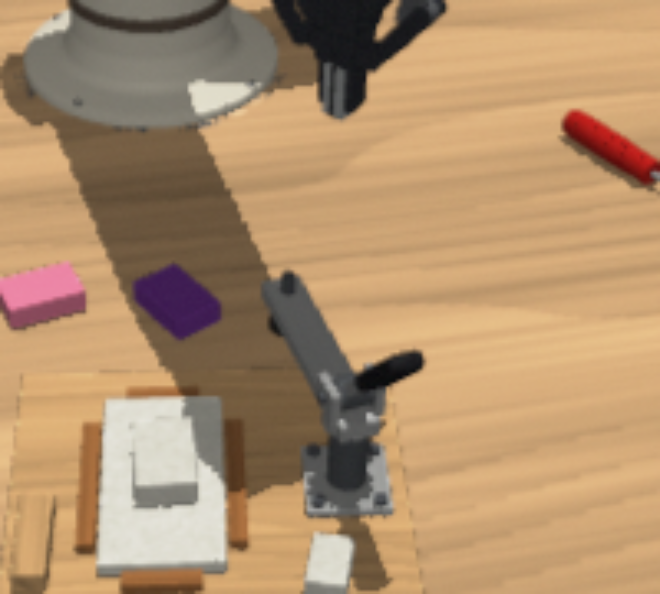

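The crop shows the shut fingers at (340,100), on the left (+y) side of the strap and clear of everything. The strap end is at (285,285) and the lever at (390,370), both undisturbed. Next I'll align the finger's back with the strap and descend beside it.

Emit:
jog_arm:
  deltas:
    - [0.02,0.03,0,0,0,-0.07]
    - [0.05,0.06,0,0,0,-0.14]
    - [0.09,0.107,0,0,0,-0.21]
    - [0.09,0.107,0.05,0,0,-0.28]
    - [0.09,0.107,0.13,0,0,-0.35]
    - [0.09,0.107,0.22,0,0,-0.42]
    - [0.09,0.107,0.32,0,0,-0.49]
    - [0.09,0.107,0.42,0,0,-0.56]
    - [0.09,0.107,0.48,0,0,-0.593]
    - [0.09,0.107,0.5,0,0,-0.593]

```text
t: 3.48
tcp_pos: [0.4822, 0.0835, 0.1033]
tcp_rot: [0.128, -3.135, 0.001]
ft_force: [-1.0, 0.4, 1.4]
gripper_width: -0.0
grip_force: 0.0
```

Emit:
jog_arm:
  deltas:
    - [0,0,0.02,0,0,0]
    - [0,0,0.05,0,0,0]
    - [0,0,0.08,0,0,0]
    - [0,0,0.11,0,0,0]
    - [0,0,0.14,0,0,0]
    - [0,0,0.16,0,0,0]
    - [0,0,0.16,0,0,0]
    - [0,0,0.16,0,0,0]
    - [0,0,0.16,0,0,0]
    - [0,0,0.16,0,0,0]

```text
t: 4.32
tcp_pos: [0.484, 0.0838, 0.0668]
tcp_rot: [-0.128, 3.138, 0.0]
ft_force: [0.0, -0.4, 0.3]
gripper_width: 0.003
grip_force: 0.0
```

```bash
cat > st.py <<'E'
from h import *
s=read_state();M=R.from_rotvec(s["tcp_rot"]).as_matrix();print(s["t"],s["qpos"].round(3),s["tcp_pos"].round(4),"yaw y",np.degrees(np.arctan2(M[1,1],M[0,1])).round(1),s["ft_force"].round(1))
v=M.T@(np.array([.593,.0336,.081])-s["tcp_pos"]);print("pivot in tool mm",(v*1000).round(1))
E
python3 st.py; python3 - <<'E'
from h import *
p,_=capture("wrist");cv2.imwrite("pics/w1.png",p[...,::-1])
p,_=capture("side");cv2.imwrite("pics/sd1.png",cv2.resize(p[150:300,200:400,::-1],(800,600)))
E
```

```text
4.3167 [ 0.171 -0.054 -0.284  1.339 -0.     0.09 ] [0.484  0.0838 0.0668] yaw y 94.7 [ 0.  -0.4  0.3]
pivot in tool mm [-104.6  -58.9  -14.2]
```

View pics/sd1.png

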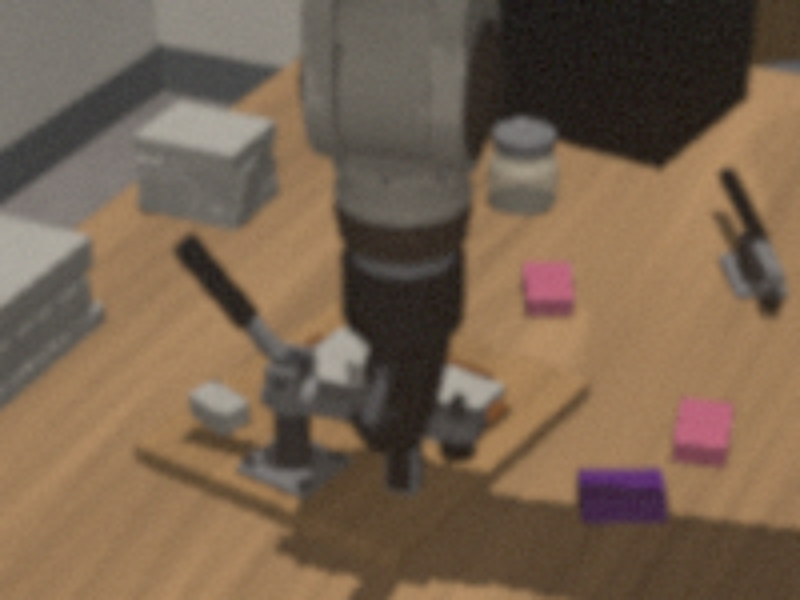

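The side picture shows the fingers down at (400,450), beside the strap and between its spindle (460,410) and the post (290,420). Now I'll make contact and swing 25°.

Emit:
jog_arm:
  deltas:
    - [0,-0.015,0,0,0,0]
    - [0,-0.03,0,0,0,0]
    - [0,-0.045,0,0,0,0]
    - [0,-0.06,0,0,0,0]
    - [0,-0.075,0,0,0,0]
    - [0,-0.09,0,0,0,0]
    - [0,-0.1,0,0,0,0]
    - [0,-0.11,0,0,0,0]
    - [0,-0.118,0,0,0,0]
    - [0,-0.12,0,0,0,0]

```text
t: 5.25
tcp_pos: [0.4861, 0.0536, 0.0663]
tcp_rot: [0.128, -3.139, 0.0]
ft_force: [0.7, 0.5, 1.0]
gripper_width: 0.001
grip_force: 0.0
```

Emit:
jog_arm:
  deltas:
    - [0.0046,-0.0184,0,0,0,-0.0278]
    - [0.0085,-0.0369,0,0,0,-0.0556]
    - [0.0116,-0.0556,0,0,0,-0.0833]
    - [0.0138,-0.0744,0,0,0,-0.1111]
    - [0.0152,-0.0932,0,0,0,-0.1389]
    - [0.0158,-0.1122,0,0,0,-0.1667]
    - [0.0155,-0.1312,0,0,0,-0.1944]
    - [0.0144,-0.15,0,0,0,-0.2222]
    - [0.0126,-0.1688,0,0,0,-0.25]
    - [0.0098,-0.1876,0,0,0,-0.2778]

```text
t: 6.08
tcp_pos: [0.4872, 0.0069, 0.0662]
tcp_rot: [0.808, -3.035, -0.001]
ft_force: [-0.7, 1.3, 0.1]
gripper_width: 0.002
grip_force: 0.7
```

```bash
python3 st.py; python3 - <<'E'
from h import *
p,_=capture("scene");cv2.imwrite("pics/s3.png",cv2.resize(p[200:350,220:420,::-1],(800,600)))
E
```

```text
6.0833 [ 0.014 -0.061 -0.293  1.34   0.    -0.507] [0.4872 0.0069 0.0662] yaw y 119.8 [-0.7  1.3  0.1]
pivot in tool mm [-105.1  -29.4  -14.9]
```

View pics/s3.png

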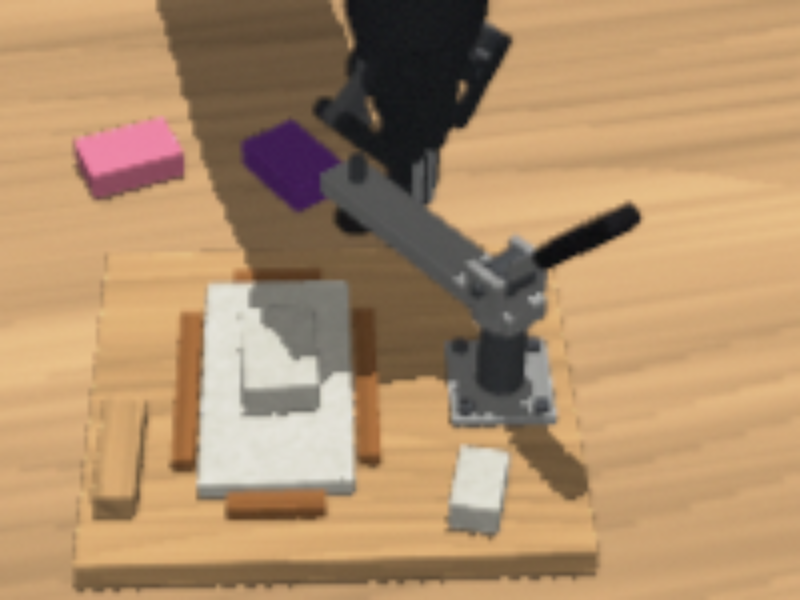

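The strap has swung from its start and follows the finger's back: its end is now at (345,180) and nothing else has moved. Continuing with the same arc.

Emit:
jog_arm:
  deltas:
    - [0.0046,-0.0184,0,0,0,-0.0278]
    - [0.0085,-0.0369,0,0,0,-0.0556]
    - [0.0116,-0.0556,0,0,0,-0.0833]
    - [0.0138,-0.0744,0,0,0,-0.1111]
    - [0.0152,-0.0932,0,0,0,-0.1389]
    - [0.0158,-0.1122,0,0,0,-0.1667]
    - [0.0155,-0.1312,0,0,0,-0.1944]
    - [0.0144,-0.15,0,0,0,-0.2222]
    - [0.0126,-0.1688,0,0,0,-0.25]
    - [0.0098,-0.1876,0,0,0,-0.2778]

```text
t: 6.97
tcp_pos: [0.5083, -0.035, 0.0661]
tcp_rot: [1.444, -2.789, -0.001]
ft_force: [-1.4, 0.1, 0.4]
gripper_width: -0.001
grip_force: 0.7
```

Emit:
jog_arm:
  deltas:
    - [0.0046,-0.0184,0,0,0,-0.0278]
    - [0.0085,-0.0369,0,0,0,-0.0556]
    - [0.0116,-0.0556,0,0,0,-0.0833]
    - [0.0138,-0.0744,0,0,0,-0.1111]
    - [0.0152,-0.0932,0,0,0,-0.1389]
    - [0.0158,-0.1122,0,0,0,-0.1667]
    - [0.0158,-0.1122,0,0,0,-0.1667]
    - [0.0155,-0.1312,0,0,0,-0.1944]
    - [0.0144,-0.15,0,0,0,-0.2222]
    - [0.0144,-0.15,0,0,0,-0.2222]

```text
t: 7.8
tcp_pos: [0.5374, -0.0597, 0.0662]
tcp_rot: [-1.905, 2.498, -0.0]
ft_force: [-0.4, -0.1, 0.9]
gripper_width: 0.001
grip_force: 0.0
```

```bash
python3 st.py
```

```text
7.8 [-0.111  0.065 -0.166  1.34  -0.    -1.414] [ 0.5374 -0.0597  0.0662] yaw y 164.7 [-0.4 -0.1  0.9]
pivot in tool mm [-104.7  -29.   -14.8]
```

Emit:
jog_arm:
  deltas:
    - [0.002,-0.005,0,0,0,-0.01]
    - [0.003,-0.01,0,0,0,-0.02]
    - [0.004,-0.015,0,0,0,-0.03]
    - [0.005,-0.02,0,0,0,-0.04]
    - [0.006,-0.024,0,0,0,-0.045]
    - [0.007,-0.028,0,0,0,-0.05]
    - [0.008,-0.032,0,0,0,-0.055]
    - [0.008,-0.034,0,0,0,-0.056]
    - [0.008,-0.036,0,0,0,-0.056]
    - [0.008,-0.036,0,0,0,-0.056]

```text
t: 8.63
tcp_pos: [0.5454, -0.064, 0.0663]
tcp_rot: [-2.013, 2.412, -0.0]
ft_force: [-1.0, -0.1, -0.7]
gripper_width: -0.004
grip_force: 0.3
```

Emit:
jog_arm:
  deltas:
    - [0,-0.001,0,0,0,0]
    - [0,-0.002,0,0,0,0]
    - [0,-0.003,0,0,0,0]
    - [0,-0.004,0,0,0,0]
    - [0,-0.005,0,0,0,0]
    - [0,-0.006,0,0,0,0]
    - [0,-0.006,0,0,0,0]
    - [0,-0.006,0,0,0,0]
    - [0,-0.006,0,0,0,0]
    - [0,-0.006,0,0,0,0]

```text
t: 9.47
tcp_pos: [0.5468, -0.0642, 0.0663]
tcp_rot: [-2.014, 2.411, -0.0]
ft_force: [-0.5, 0.5, -0.8]
gripper_width: -0.003
grip_force: 0.4
```

```bash
python3 st.py
```

```text
9.4667 [-0.117  0.088 -0.141  1.341  0.    -1.508] [ 0.5468 -0.0642  0.0663] yaw y 169.7 [-0.5  0.5 -0.8]
pivot in tool mm [-104.5  -28.   -14.6]
```

Emit:
jog_arm:
  deltas:
    - [0,-0.001,0,0,0,0]
    - [0,-0.002,0,0,0,0]
    - [0,-0.003,0,0,0,0]
    - [0,-0.004,0,0,0,0]
    - [0,-0.005,0,0,0,0]
    - [0,-0.006,0,0,0,0]
    - [0,-0.007,0,0,0,0]
    - [0,-0.008,0,0,0,0]
    - [0,-0.008,0,0,0,0]
    - [0,-0.008,0,0,0,0]

```text
t: 10.3
tcp_pos: [0.5481, -0.0645, 0.0663]
tcp_rot: [2.013, -2.411, -0.002]
ft_force: [-5.8, -0.1, 2.9]
gripper_width: 0.002
grip_force: 3.0
```

```bash
python3 st.py; python3 - <<'E'
from h import *
p,d=capture("scene");cv2.imwrite("pics/s4.png",cv2.resize(p[200:350,220:420,::-1],(800,600)))
P=cloud("scene",d);z=P[...,2];m=(z>.084)&(z<.093)&(abs(P[...,0]-.58)<.05)&(P[...,1]<.06)&(P[...,1]>-.13)
m&=(np.hypot(P[...,0]-.593,P[...,1]-.0336)<.145)
q=P[m];print(m.sum(),cv2.minAreaRect((q[:,:2]*1000).astype(np.float32)))
E
```

```text
10.3 [-0.117  0.093 -0.136  1.343 -0.    -1.509] [ 0.5481 -0.0645  0.0663] yaw y 169.7 [-5.8 -0.1  2.9]
pivot in tool mm [-104.5  -26.7  -14.8]
690 ((580.7330322265625, -26.325523376464844), (154.1028594970703, 41.00172805786133), 75.9851303100586)
```

View pics/s4.png

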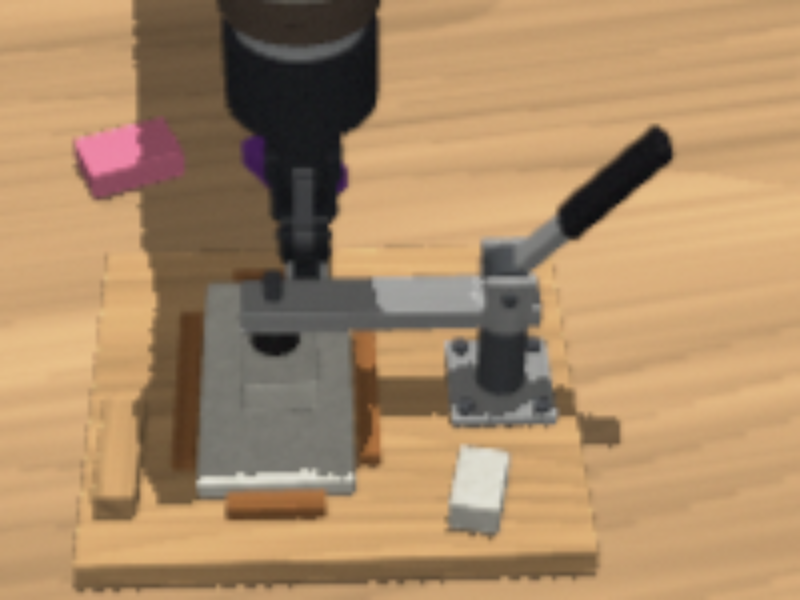

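The strap is now against its stop: the force jumped to 5.8 N, and its end at (250,305) lies over the pad at (275,340), above the cleat. The lever grip is at (615,180). I'll nudge 1 mm more, then back off and go up.

Emit:
jog_arm:
  deltas:
    - [0,-0.002,0,0,0,0]
    - [0,-0.003,0,0,0,0]
    - [0,-0.004,0,0,0,0]
    - [0,-0.004,0,0,0,0]
    - [0,-0.004,0,0,0,0]
    - [0,-0.004,0,0,0,0]
    - [0,-0.004,0,0,0,0]
    - [0,-0.004,0,0,0,0]
    - [0,-0.004,0,0,0,0]
    - [0,-0.004,0,0,0,0]

```text
t: 11.18
tcp_pos: [0.5482, -0.0646, 0.0663]
tcp_rot: [2.012, -2.41, -0.003]
ft_force: [-11.5, 0.8, 5.4]
gripper_width: -0.004
grip_force: 5.6
```

Emit:
jog_arm:
  deltas:
    - [0,0.02,0,0,0,0]
    - [0,0.06,0,0,0,0]
    - [0,0.1,0,0,0,0]
    - [0,0.14,-0.02,0,0,0]
    - [0,0.16,-0.1,0,0,0]
    - [0,0.16,-0.22,0,0,0]
    - [0,0.16,-0.36,0,0,0]
    - [0,0.16,-0.5,0,0,0]
    - [0,0.16,-0.6,0,0,0]
    - [0,0.16,-0.66,0,0,0]

```text
t: 12.02
tcp_pos: [0.5104, -0.0575, 0.235]
tcp_rot: [-2.012, 2.409, -0.005]
ft_force: [0.3, 0.2, 0.4]
gripper_width: 0.0
grip_force: 0.0
```

```bash
python3 st.py; python3 - <<'E'
from h import *
p,d=capture("scene")
P=cloud("scene",d);z=P[...,2];rr=np.hypot(P[...,0]-.593,P[...,1]-.0336)
m=(z>.084)&(z<.092)&(P[...,1]<.02)&(rr<.145)&(abs(P[...,0]-.58)<.05)
q=P[m][:,:2]-[.593,.0336]
print("strap",m.sum(),cv2.minAreaRect((P[m][:,:2]*1000).astype(np.float32)),"dir",np.degrees(np.arctan2(*q.mean(0)[::-1])))
m=(z>.115)&(z<.21)&(P[...,1]>.04)&(rr<.12)&(p.max(-1)<70)
q=P[m]-[.593,.0336,.1]
print("grip",m.sum(),"dir",np.degrees(np.arctan2(q[:,1].mean(),q[:,0].mean())),"elev",np.median(np.arctan2(q[:,2],np.hypot(q[:,0],q[:,1]))),P[m].min(0).round(3),P[m].max(0).round(3),P[m].mean(0).round(3))
E
```

```text
12.0167 [-0.112 -0.004  0.089  1.659  0.    -1.504] [ 0.5104 -0.0575  0.235 ] yaw y 169.7 [0.3 0.2 0.4]
pivot in tool mm [-104.3  -64.4  154.4]
strap 607 ((579.5151977539062, -40.181190490722656), (125.65319061279297, 31.59945297241211), 78.90512084960938) dir -99.08243708226686
grip 283 dir 74.9711760418825 elev 0.9271100603931137 [0.591 0.056 0.133] [0.615 0.106 0.19 ] [0.606 0.081 0.164]
```

Emit:
jog_arm:
  deltas:
    - [-0.03,-0.013,0,0,0,0]
    - [-0.09,-0.04,0,0,0,0]
    - [-0.17,-0.075,0,0,0,0]
    - [-0.25,-0.11,0,0,0,0]
    - [-0.33,-0.145,0,0,0,0]
    - [-0.41,-0.18,0,0,0,0]
    - [-0.48,-0.21,0,0,0,0]
    - [-0.54,-0.24,0,0,0,0]
    - [-0.575,-0.255,0,0,0,0]
    - [-0.585,-0.258,0,0,0,0]

```text
t: 12.9
tcp_pos: [0.6, 0.0763, 0.2296]
tcp_rot: [2.014, -2.409, -0.002]
ft_force: [-0.3, 0.1, 0.3]
gripper_width: 0.001
grip_force: 0.0
```

Emit:
jog_arm:
  deltas:
    - [0,0,0.02,0,0,0]
    - [0,0,0.05,0,0,0]
    - [0,0,0.08,0,0,0]
    - [0,0,0.11,0,0,0]
    - [0,0,0.14,0,0,0]
    - [0,0,0.16,0,0,0]
    - [0,0,0.17,0,0,0]
    - [0,0,0.18,0,0,0]
    - [0,0,0.18,0,0,0]
    - [0,0,0.18,0,0,0]

```text
t: 13.73
tcp_pos: [0.6, 0.0748, 0.1865]
tcp_rot: [-2.013, 2.411, -0.0]
ft_force: [-0.2, 0.2, 0.3]
gripper_width: -0.003
grip_force: 0.0
```

```bash
python3 st.py; python3 - <<'E'
from h import *
p,d=capture("scene");a=cv2.resize(p[190:310,290:410,::-1],(400,400))
p,d=capture("side");b=cv2.resize(p[170:290,210:330,::-1],(400,400));cv2.imwrite("pics/s5.png",np.hstack([a,b]))
E
```

```text
13.7333 [ 0.124  0.207  0.223  1.587 -0.    -1.267] [0.6    0.0748 0.1865] yaw y 169.7 [-0.2  0.2  0.3]
pivot in tool mm [ 41.7  -0.5 105.5]
```

View pics/s5.png

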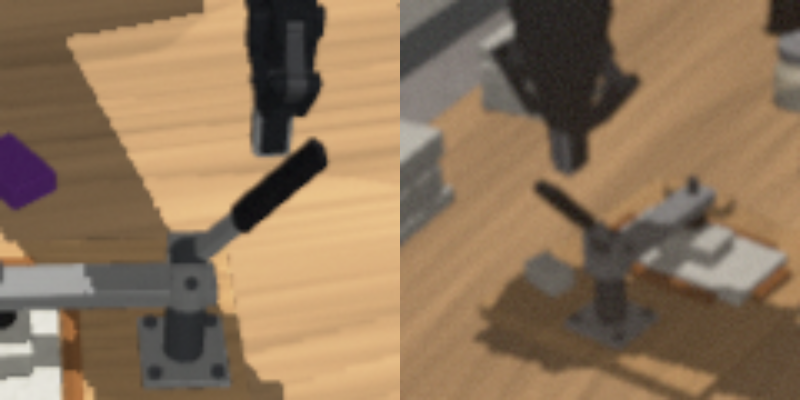

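The tip at (270,150) left and (568,165) right stands just above the lever grip, in the lever's plane; the strap is still closed. Now I'll press the lever down along its arc.

Emit:
jog_arm:
  deltas:
    - [0,0,0.02,0,0,0]
    - [0,0,0.042,0,0,0]
    - [-0.021,0,0.06,0,0,0]
    - [-0.042,0,0.078,0,0,0]
    - [-0.061,0,0.098,0,0,0]
    - [-0.079,0,0.118,0,0,0]
    - [-0.095,0,0.141,0,0,0]
    - [-0.11,0,0.164,0,0,0]
    - [-0.122,0,0.189,0,0,0]
    - [-0.134,0,0.214,0,0,0]

```text
t: 14.67
tcp_pos: [0.6059, 0.1082, 0.1322]
tcp_rot: [-2.014, 2.411, 0.0]
ft_force: [-0.8, -2.2, 0.4]
gripper_width: -0.0
grip_force: 1.0
```

Emit:
jog_arm:
  deltas:
    - [-0.004,0,0.013,0,0,0]
    - [-0.008,0,0.026,0,0,0]
    - [-0.012,0,0.04,0,0,0]
    - [-0.016,0,0.053,0,0,0]
    - [-0.018,0,0.066,0,0,0]
    - [-0.02,0,0.08,0,0,0]
    - [-0.022,0,0.09,0,0,0]
    - [-0.023,0,0.098,0,0,0]
    - [-0.023,0,0.102,0,0,0]
    - [-0.023,0,0.104,0,0,0]

```text
t: 15.5
tcp_pos: [0.6069, 0.1135, 0.1067]
tcp_rot: [-2.014, 2.411, 0.0]
ft_force: [-1.3, 1.8, 3.2]
gripper_width: 0.0
grip_force: 1.6
```

```bash
python3 st.py
```

```text
15.5 [ 0.185  0.236  0.105  1.439  0.    -1.207] [0.6069 0.1135 0.1067] yaw y 169.7 [-1.3  1.8  3.2]
pivot in tool mm [81.2 -0.5 25.7]
```

Nearly level; now I'll press on slowly until the stop shows in the force.

Emit:
jog_arm:
  deltas:
    - [0,0,0.002,0,0,0]
    - [0,0,0.004,0,0,0]
    - [0,0,0.005,0,0,0]
    - [0,0,0.006,0,0,0]
    - [0,0,0.007,0,0,0]
    - [0,0,0.008,0,0,0]
    - [0,0,0.008,0,0,0]
    - [0,0,0.008,0,0,0]
    - [0,0,0.008,0,0,0]
    - [0,0,0.008,0,0,0]

```text
t: 16.33
tcp_pos: [0.6071, 0.1135, 0.1059]
tcp_rot: [-2.013, 2.411, -0.001]
ft_force: [-3.2, 1.9, 9.0]
gripper_width: -0.004
grip_force: 4.5
```

Emit:
jog_arm:
  deltas:
    - [0,0,0.002,0,0,0]
    - [0,0,0.004,0,0,0]
    - [0,0,0.006,0,0,0]
    - [0,0,0.008,0,0,0]
    - [0,0,0.01,0,0,0]
    - [0,0,0.01,0,0,0]
    - [0,0,0.01,0,0,0]
    - [0,0,0.01,0,0,0]
    - [0,0,0.01,0,0,0]
    - [0,0,0.01,0,0,0]

```text
t: 17.17
tcp_pos: [0.6073, 0.1135, 0.1055]
tcp_rot: [-2.012, 2.409, -0.002]
ft_force: [-8.4, 0.9, 21.8]
gripper_width: -0.002
grip_force: 10.8
```

The stop is met (22 N at z = 0.1055). I'll lift off and check.

Emit:
jog_arm:
  deltas:
    - [0,0,-0.01,0,0,0]
    - [0,0,-0.02,0,0,0]
    - [0,0,-0.05,0,0,0]
    - [0,0,-0.1,0,0,0]
    - [0,0,-0.18,0,0,0]
    - [0,0,-0.26,0,0,0]
    - [0,0,-0.34,0,0,0]
    - [0,0,-0.42,0,0,0]
    - [0,0,-0.5,0,0,0]
    - [0,0,-0.54,0,0,0]

```text
t: 18.0
tcp_pos: [0.6073, 0.1133, 0.2408]
tcp_rot: [-2.012, 2.41, -0.003]
ft_force: [1.3, -0.3, 0.6]
gripper_width: -0.001
grip_force: 0.0
```

```bash
python3 st.py; python3 - <<'E'
from h import *
p,d=capture("scene")
P=cloud("scene",d);z=P[...,2];rr=np.hypot(P[...,0]-.593,P[...,1]-.0336)
m=(z>.084)&(z<.092)&(P[...,1]<.02)&(rr<.145)&(abs(P[...,0]-.58)<.05)
q=P[m][:,:2]-[.593,.0336]
print("strap",m.sum(),cv2.minAreaRect((P[m][:,:2]*1000).astype(np.float32)),"dir",np.degrees(np.arctan2(*q.mean(0)[::-1])))
m=(z>.09)&(z<.15)&(P[...,1]>.07)&(rr<.13)&(p.max(-1)<70)
print("grip",m.sum(),P[m].min(0).round(3),P[m].max(0).round(3),P[m].mean(0).round(3))
a=cv2.resize(p[220:350,230:390,::-1],(400,325))
p,d=capture("side");b=cv2.resize(p[190:320,215:375,::-1],(400,325));cv2.imwrite("pics/s6.png",np.hstack([a,b]))
E
```

```text
18.0 [ 0.185  0.257  0.389  1.699 -0.    -1.207] [0.6073 0.1133 0.2408] yaw y 169.7 [ 1.3 -0.3  0.6]
pivot in tool mm [ 81.1   0.3 159.7]
strap 607 ((579.4335327148438, -40.057464599609375), (125.5270004272461, 31.480131149291992), 78.8784408569336) dir -99.18600911721266
grip 293 [0.595 0.073 0.095] [0.622 0.143 0.11 ] [0.61  0.108 0.105]
```

View pics/s6.png

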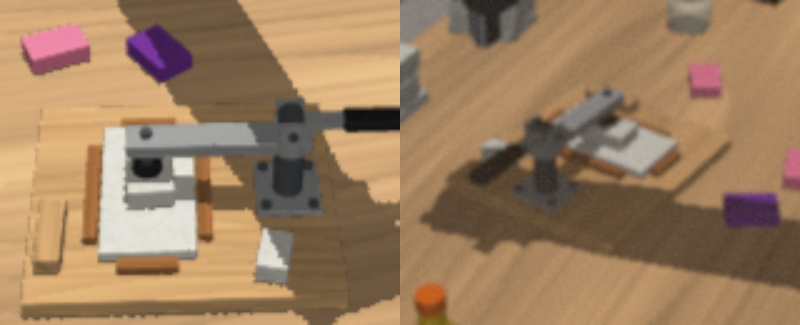

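The pictures show the strap over the cleat, its direction unchanged from the stop (-99.2° against -99.1°). The pad is down on the cleat at (147,170), the lever grip is level at about 0.105 m (370,120), and the robot is clear. Handing in.

```bash
python3 -c "
from plant import *
print(close_job())"
```

```text
the job is handed in; nothing more can be done
None
```

The strap is swung to its stop over the white block and the cam lever is pushed fully down, with the pad on the block, nothing else seen to move, and the job handed in at about 18 s.

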